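# Trip the hidden release of a length stop

### The arm

A 6-joint arm with a two-finger parallel gripper is mounted at the origin on the work surface. World frame = base frame: x ahead of the robot, y to its left, z up, the work surface at z = 0. Lengths are in m, angles in rad, forces in N, time in s.
With the tool pointing down it reaches from about 0.35 to 0.975 m from the base axis. Payload 4.9 kg.
Tool frame: the origin (TCP) lies on the mounting face of the last link; the fingertips stand 173 mm ahead of it and the grasp point (between the pads) lies 155 mm ahead of it (tcp_to_grasp is the distance from the TCP to the grasp point, in m); z points along the fingers, y is the line along which they close (so a half turn about z gives the same grasp; the last joint's range is limited). The gripper opens to 85 mm and grips with 20 to 120 N. Pads are 22 mm wide; open, the fingers measure 114 mm over their backs; the gripper's body (76 mm by 85 mm) begins 54 mm behind the grasp point. The pads swing forward as they close: fully open they stand 13 mm farther back than shut.
Start: joints at [-0.119, 0.053, 1.613, -0, 1.476, -0.119], TCP at [0.625, 0, 0.405] pointing down, gripper open.
Joint ranges: [-3.01, 3.01], [-1.01, 2.22], [0.06, 2.58], [-1.02, 4.17], [0.09, 2.62], [-3.14, 3.14]. Speed limits (rad/s): [2.57, 2.57, 3.14, 3.14, 3.14, 3.14].

### API

Orientations are given as a rotation vector (axis times angle).
In Python, from station import get_obs, get_image, calibration, finish_job, tcp_to_grasp gives the robot as it stands. The module is installed in compiled form; this text tells all that it offers.
- The arm moves only by the tool arm_command, never from a script. Its argument "plan" is a list that holds one entry, the list of rows, each a list of 6 numbers: the shift along the tool's x, y, z in cm, then the turn, a rotation vector about the tool's x, y, z in rad. A call has 1 to 12 rows; each row is the pose to reach, as a shift and turn from the pose commanded when the call began, along the tool's axes at that moment; what a row does not reach only later rows make up. A row lasts 1/12 s, in which the tool goes at most 41.7 mm and 7.16 degrees, less where a joint would pass 70% of its speed; a pose out of reach is approached as far as the arm can. A call with a gripper value outside its range is refused whole. "gripper" is the closure, from -1 (fully open) to 1 (shut), set as the call begins (left out, the last holds). The fingers move at their own pace and stop on an object; "force" is the grip in N (left out, the last holds). Time passes only in rows, so rows that repeat a pose let the fingers close. It gives the time, the measured TCP pose, the force, the opening and the grip force at its end, in the units of the state.
- get_obs(): the state, without advancing time (a new reading comes with each control period).
- get_image(name): name is "scene" or "side" or "wrist"; returns (picture, depth): 480x640x3 uint8, blue, green, red; 480x640 float32, m along the optical axis (not along the pixel's ray), 0 where there is no reading.
- calibration(name): a dict with "fx", "fy", "cx", "cy" (pixels), "pose" (4x4, takes a point from camera to world coordinates). Camera axes: x right, y up, looking along -z (the intrinsics and any distortion apply to the point x, -y, -z); pixel columns grow to the right and rows downward; lengths in m; the calibration is good to about 2 mm. The wrist camera is an equidistant fisheye: a pixel r from the principal point sees the ray r / f radians off the axis. A picture is of the moment at which its call begins: read the wrist's pose just before it. calibration takes no time and is no camera call; for the wrist camera it gives the pose at the moment of the call.
- finish_job(): hands the job in; it is judged then, once.
The state is a dict: "t": time; "q": joint angles; "dq": joint speeds; "effort": joint torques, N m; "tool_pos": TCP position; "tool_rot": TCP orientation; "contact_force": force on the tool from outside, world axes, zero at the start; "wrist_torque": the same for the moment, N m; "opening": finger opening in m; "grip_force": force on a finger pad.
Only numpy, scipy, OpenCV 4.12 (cv2) and the standard library are available. Lean on these libraries where they do the work, as an engineer would, in place of code of your own. Each camera call takes 0.05 s, during which the arm holds its last target. There are 200 camera calls.

### The job

Take the square-handled release key out of the tool stand and pass its rod down through the bristle-sealed slot of the grey length stop. Feel along the bar under the bristles for the hidden hole, push the release plunger in it fully home so that the tell-tale pin stands up, then put the key back, seated upright in the hole it came from. Do not disturb the chisel, the hammer, the offcut or the tray of stamps.

Things in the scene. Friction and masses are not known exactly. Their poses are not given: they have to be found in the camera images.
- stop: Length stop: a grey painted steel housing fixed to the bench, 250 mm long (its y), 70 mm wide (its x; 120 mm over the foot flanges, 12 mm high) and 60 mm high; origin at the centre of its underside. A long slot runs along the middle of its flat top; within it lies a hidden setting bar.
- stop_slot (a point): Centre of the slot's mouth in the housing's top, 60 mm above the bench; x across the slot, y along it, z up. The slot is 100 mm long (y from -50 to +50 mm), 14 mm wide, with vertical steel sides. Two rows of soft black bristles hide its inside and give no resistance. Its floor, 25 mm below, is the flat top of the steel setting bar.
- slot_floor (a point): Centre of the slot's floor, 25 mm below the mouth, same axes. The bar has one hole, unseen, its centre anywhere from y = -36 to +36 mm: as wide as the slot, 16 mm long in y, sharp-edged. It is filled, up to 8 mm below the floor, by the flat-topped release plunger, which can be pushed 12 mm further down (to 20 mm below the floor).
- plunger (a joint): How far the hidden release plunger is pushed down, in m: 0 at the start, 0.012 fully home. It resists with about 7 N of friction and stays where it is left. A steel tell-tale pin, 12 mm across, in a brass bush in the housing's top (105 mm from the slot's centre along +y) rises by the same amount.
- key_grip (a point): Release key, a loose steel tool of 0.15 to 0.35 kg, 135 mm long: a square handle 24 x 24 mm, 70 mm tall, faces square to x and y, over a round rod 8 mm thick and 65 mm long. This point is the handle's centre, 100 mm above the tip, z up the handle. It stands upright in one of the stand's holes, the handle's underside on the stand's top, this point 110 mm above the bench.
- key_tip (a point): Tip of the release key's rod, slightly chamfered, on its axis, 100 mm below the centre of its handle.
- stand: Bare steel tool stand fixed to the bench, 60 mm (x) by 150 mm (y), open at the sides, base 90 mm in x; origin at the centre of its underside. Its top plate, 12 mm thick, has its upper face at z = 75 mm and two round through-holes 14 mm in diameter at y = -45 and +45 mm, one with the key, the other with the chisel.
- chisel_grip (a point): Cold chisel, a loose bystander in the stand's other hole: a round dark handle 22 mm in diameter and 55 mm tall with a wider mushroom head 34 mm across, its top 130 mm above the bench. The point lies on its axis 25 mm above the stand's top.
- hammer: Hammer lying on the bench, 260 mm long, a bystander; origin on its underside.
- offcut: Flat steel plate offcut 100 x 160 x 12 mm lying on the bench, a bystander; origin at the centre of its underside.
- stamps: Open blue steel tray 90 x 120 x 45 mm full of upright letter stamps (to 54 mm high), a bystander; origin at the centre of its underside.
Not all that is in view belongs to the job. Leave any blue or turquoise look-alike of the part that bears key_grip alone.

How it is judged:
On the way:
1. the release plunger is pushed home with the key: plunger beyond 10 mm while the key's tip is more than 38 mm below the slot's mouth (value of joint plunger above 0.01 m and z of key_tip in the frame of stop_slot below -0.038 m and horizontal distance between key_tip and stop_slot below 0.055 m), for 0.1 s.
At the end, for the whole second after the job is handed in: The plunger is more than 10 mm down (of 12); the key is released and at rest, upright within 0.1 rad, its handle's centre within 8 mm of where it stood at the start (value of joint plunger above 0.01 m and distance of key_grip from where it was at the start of the episode below 0.008 m and angle between key_grip's own z axis and vertical below 0.1 rad and linear speed of key below 0.02 m/s); the robot touches nothing.
It fails at once if the chisel is moved by more than 10 mm (distance of chisel_grip from where it was at the start of the episode above 0.01 m).
It fails at once if the hammer, offcut or stamp tray is moved by more than 15 mm (distance of any of hammer, offcut, stamps from where it was at the start of the episode above 0.015 m).
It also fails if it takes over 64 s, if anything falls off the work surface, if the arm or the gripper's body presses on something with over 40 N, if the wrist force passes 120 N, or if a joint passes its speed limit or range.

## Working session

There is one attempt and no reset: what is moved stays moved. The work goes in short steps, Python scripts to look and compute and a tool call to move; the robot and the scene stay as the last step left them, time stands still between calls to the robot, and variables do not carry over. Pictures are saved under pics/ and viewed, at most 10 in all, crops included, and the job is handed in when it is done.

Besides the shell and the picture viewer there is one more tool, called as name(argument=value, ...), one argument or row to a line, values as JSON. arm_command: Moves the arm, as the interface text tells. Its arguments: {"type":"object","properties":{"plan":{"type":"array"},"gripper":{"type":"number"},"force":{"type":"number"}},"required":["plan"]}

```bash
mkdir -p pics; cat > h.py <<'E'
import numpy as np, cv2
from station import *
def cloud(name):
    c=calibration(name); im,d=get_image(name)
    v,u=np.mgrid[0:480,0:640]
    x=(u-c['cx'])/c['fx']; y=(v-c['cy'])/c['fy']
    P=np.stack([x*d,-y*d,-d],-1)@c['pose'][:3,:3].T+c['pose'][:3,3]
    P[d==0]=np.nan
    return im,P
E
python3 - <<'E'
from h import *
for n in ['scene','side']:
    im,P=cloud(n); cv2.imwrite(f'pics/{n}0.png',im); np.save(f'pics/{n}0.npy',P); np.save(f'pics/{n}0im.npy',im); c=calibration(n);print(c)
o=get_obs();print(o)
E
```

```text
{'fx': 471.6514974121926, 'fy': 471.6514974121926, 'cx': 324.53323760567946, 'cy': 238.88684374430827, 'pose': array([[ 0.8483655 , -0.30691196,  0.4313711 ,  0.94941701],
       [ 0.52914826,  0.51723952, -0.67265548, -0.49640148],
       [-0.01667617,  0.79891697,  0.60121009,  0.59611448],
       [ 0.        ,  0.        ,  0.        ,  1.        ]])}
{'fx': 543.043783981524, 'fy': 543.043783981524, 'cx': 321.2755206759784, 'cy': 244.3538502124876, 'pose': array([[ 0.77325597,  0.41068886, -0.4831251 ,  0.12016128],
       [-0.63407451,  0.49483146, -0.59421489, -0.52963049],
       [-0.00497194,  0.76581753,  0.64303872,  0.71770957],
       [ 0.        ,  0.        ,  0.        ,  1.        ]])}
{'t': 0.1, 'q': array([-1.19002896e-01,  5.33015279e-02,  1.61417316e+00, -3.55290759e-06,
        1.47603403e+00, -1.19027702e-01]), 'dq': array([-5.12445800e-04, -1.94203610e-03, -3.08259781e-03, -1.27685948e-03,
       -8.49892527e-06, -9.73723749e-05]), 'effort': array([ 6.14647306e-04, -3.94903493e+01, -3.71363103e+01, -4.52310599e-05,
        3.99340541e-03, -4.17574097e-05]), 'tool_pos': array([6.24749825e-01, 2.81410830e-05, 4.03569197e-01]), 'tool_rot': array([-2.22034970e+00, -2.22040553e+00,  1.86394130e-03]), 'contact_force': array([-0.83794882,  0.04970579, -0.02055189]), 'wrist_torque': array([ 0.00033544, -0.00619639,  0.02618999]), 'grip_force': 0.0, 'opening': 0.08559217818948715}
```

View pics/scene0.png

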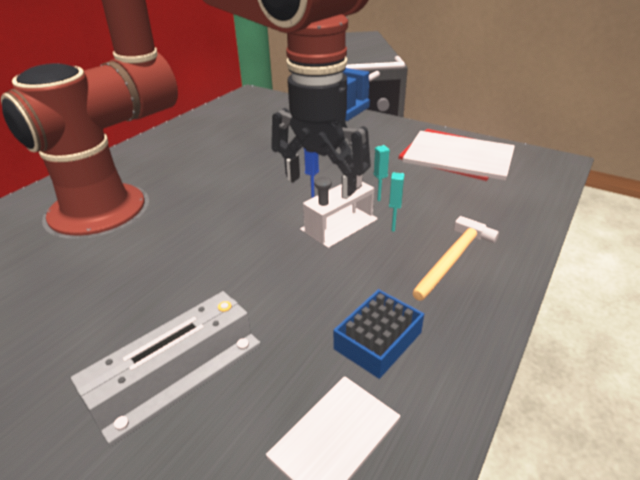

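View pics/side0.png

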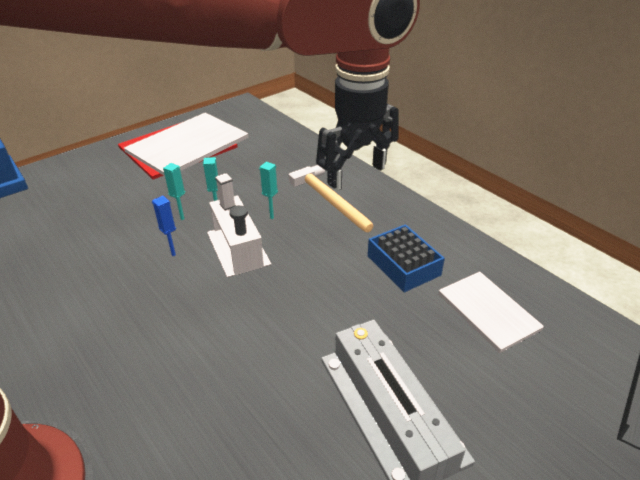

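The side view shows the key as the steel handle in the stand at (226,192). Things it could be taken for: teal look-alikes at (174,180), (210,170) and (268,180), a blue one at (164,215), and the chisel at (239,220). I choose (226,192). The stop's slot is at (397,387) and the brass bush at (361,333).

```bash
python3 - <<'E'
from h import *
im=np.load('pics/side0im.npy');P=np.load('pics/side0.npy')
cv2.imwrite('pics/crop1.png',cv2.resize(im[140:290,130:300],None,fx=4,fy=4,interpolation=cv2.INTER_CUBIC)[:600,:680])
def f(m,t):
    p=P[m]; p=p[~np.isnan(p[:,0])]
    r=cv2.minAreaRect((p[:,:2]*1000).astype(np.float32)); print(t,len(p),p.mean(0).round(4),np.round(r[0],1),np.round(r[1],1),round(r[2],1))
v,u=np.mgrid[0:480,0:640]
def box(u0,u1,v0,v1): return (u>=u0)&(u<=u1)&(v>=v0)&(v<=v1)
z=P[...,2]
f(box(205,270,190,275)&(abs(z-.075)<.004),'standtop')
f(box(214,238,170,212)&(abs(z-.145)<.004),'keytop')
f(box(214,238,170,215)&(z>.085),'keyall')
f(box(225,255,200,240)&(z>.122),'chiseltop')
f(box(325,480,315,480)&(abs(z-.060)<.004),'stoptop')
for n,b in dict(t1=(160,186,160,200),t2=(203,218,155,190),t3=(258,280,160,200),b=(150,176,195,235)).items():
    m=box(*b)&(z>.03); f(m,n); print(np.nanmax(z[m]))
f(box(285,375,165,232)&(z>.012),'hammer')
f(box(365,445,225,290)&(z>.03),'stamps')
for uv in [(361,333),(362,335),(378,360),(418,412),(397,387),(226,180)]: print(uv,P[uv[1],uv[0]].round(4))
I=np.load('pics/scene0.npy')
E
```

```text
standtop 1012 [0.5138 0.218  0.0751] [550.4 223.8] [157.5 123.1] 73.8
keytop 106 [0.5315 0.2731 0.1445] [532.2 273.8] [27.4 24.8] 76.8
keyall 602 [0.5269 0.2633 0.1204] [531.9 271.8] [208.   28.4] 72.4
chiseltop 191 [0.506  0.1843 0.1283] [507.6 186.9] [30.7 31.9] 86.0
stoptop 7361 [ 0.4895 -0.2472  0.0602] [ 495.1 -232. ] [251.9  71.5] 74.9
t1 566 [0.4742 0.3815 0.1063] [447.6 350.9] [134.  33.] 52.0
0.1379248433561564
t2 421 [0.5448 0.3511 0.1106] [533.5 328.9] [105.3  26.8] 63.6
0.14626815944000082
t3 520 [0.6276 0.2644 0.1048] [630.1 269.5] [27.8 27.9] 22.2
0.13690911478061218
b 599 [0.4085 0.2928 0.1048] [432.6 341.1] [135.9  33.4] 61.4
0.137335013902677
hammer 1516 [0.719  0.1785 0.0846] [714.3 151.3] [447.5 145.8] 61.2
stamps 2333 [ 0.7359 -0.0258  0.0444] [742.1 -19.1] [125.5  94.5] 81.2
(361, 333) [ 0.5213 -0.1332  0.0655]
(362, 335) [ 0.521  -0.136   0.0635]
(378, 360) [ 0.5095 -0.1843  0.0586]
(418, 412) [ 0.4888 -0.2845  0.0609]
(397, 387) [ 0.4965 -0.2369  0.0596]
(226, 180) [0.5327 0.2661 0.1435]
```

View pics/crop1.png

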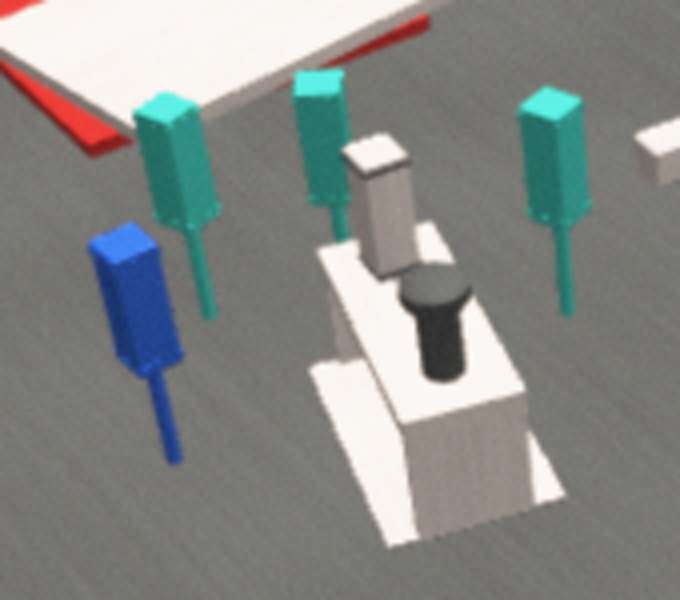

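The crop confirms the uncoloured steel square handle at crop (378,200). It shares the stand with the mushroom-headed chisel, so it's the right part. I'll go above it.

arm_command(
  plan=[
    [[27.4,-9.3,2,0,0,0.27],[27.4,-9.3,2,0,0,0.27],[27.4,-9.3,2,0,0,0.27],[27.4,-9.3,2,0,0,0.27],[27.4,-9.3,2,0,0,0.27],[27.4,-9.3,2,0,0,0.27],[27.4,-9.3,2,0,0,0.27],[27.4,-9.3,2,0,0,0.27],[27.4,-9.3,2,0,0,0.27],[27.4,-9.3,2,0,0,0.27],[27.4,-9.3,2,0,0,0.27],[27.4,-9.3,2,0,0,0.27]],
  ],
  gripper=-1,
  force=80,
)

```text
t: 1.1
tool_pos: [0.5326, 0.2727, 0.3847]
tool_rot: [2.502, 1.899, -0.0]
contact_force: [-0.8, -0.6, -0.3]
opening: 0.0854
grip_force: 0.0
```

```bash
python3 - <<'E'
from h import *
o=get_obs(); print(o['tool_pos'],o['tool_rot'])
c=calibration('wrist'); im,d=get_image('wrist'); cv2.imwrite('pics/w1.png',im); print(c)
np.savez('pics/w1.npz',im=im,d=d,pose=c['pose'])
v,u=np.mgrid[0:480,0:640]
dx,dy=u-c['cx'],v-c['cy']; r=np.hypot(dx,dy)+1e-9; th=r/c['fx']
t=np.tan(np.minimum(th,1.4))/r
P=np.stack([dx*t*d,-dy*t*d,-d],-1)@c['pose'][:3,:3].T+c['pose'][:3,3]; P[(d==0)|(th>1.35)]=np.nan
def f(c0,rad,z0,tol,t):
    m=(np.hypot(P[...,0]-c0[0],P[...,1]-c0[1])<rad)&(abs(P[...,2]-z0)<tol); p=P[m]
    R=cv2.minAreaRect((p[:,:2]*1000).astype(np.float32)); print(t,len(p),p.mean(0).round(4),np.round(R[0],1),np.round(R[1],1),round(R[2],1),'px',u[m].mean(),v[m].mean())
f((.532,.274),.03,.145,.004,'key')
f((.507,.187),.03,.13,.004,'chisel')
f((.52,.23),.09,.075,.003,'stand')
E
```

```text
[0.53261768 0.27269215 0.38471528] [ 2.50210266e+00  1.89940640e+00 -8.47165883e-05]
{'fx': 371.64829954431775, 'fy': 371.64829954431775, 'cx': 321.53655302185746, 'cy': 237.57542263572168, 'pose': array([[ 9.63445022e-01,  2.54988065e-01,  8.21874466e-02,
         5.53383353e-01],
       [-2.67905953e-01,  9.17332122e-01,  2.94496483e-01,
         3.48239735e-01],
       [-3.00096316e-04, -3.05749677e-01,  9.52111887e-01,
         3.53895335e-01],
       [ 0.00000000e+00,  0.00000000e+00,  0.00000000e+00,
         1.00000000e+00]])}
key 1566 [0.5321 0.2772 0.1447] [531.8 276.5] [24.6 24.8] 84.3 px 319.1507024265645 248.49297573435504
chisel 1224 [0.5084 0.1918 0.1291] [507.9 190.4] [33.1 32.2] 79.7 px 319.6593137254902 354.8267973856209
stand 8757 [0.5224 0.2414 0.075 ] [519.9 233.2] [150.4  60.9] 74.4 px 320.09969167523127 260.61653534315406
```

View pics/w1.png

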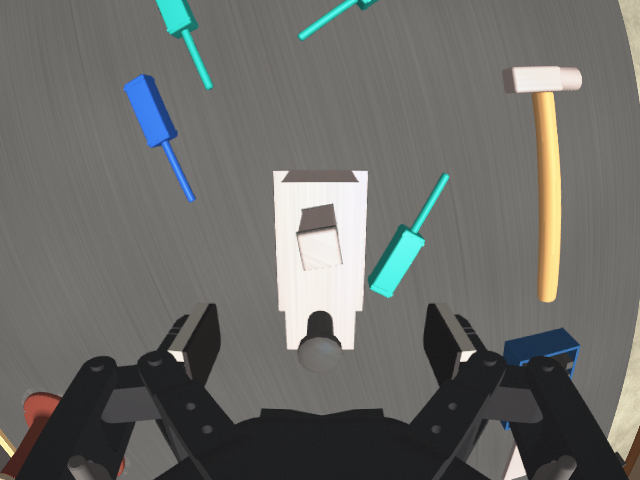

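The wrist view shows the key top at (320,250), turned about 9° relative to the stand, with the chisel head at (320,355). The nearest teal look-alike, at (398,260), is clear of the fingers. I'll turn to the key's faces, narrow the opening, descend and then grip.

arm_command(
  plan=[
    [[0.26,-0.12,0,0,0,-0.085],[0.26,-0.12,0,0,0,-0.165],[0.26,-0.12,1.5,0,0,-0.165],[0.26,-0.12,3,0,0,-0.165],[0.26,-0.12,4.5,0,0,-0.165],[0.26,-0.12,6,0,0,-0.165],[0.26,-0.12,7.5,0,0,-0.165],[0.26,-0.12,9,0,0,-0.165],[0.26,-0.12,10.5,0,0,-0.165],[0.26,-0.12,12,0,0,-0.165],[0.26,-0.12,12,0,0,-0.165],[0.26,-0.12,12,0,0,-0.165]],
  ],
  gripper=-0.4,
)

```text
t: 2.15
tool_pos: [0.5316, 0.2759, 0.2639]
tool_rot: [-2.336, -2.1, 0.003]
contact_force: [-0.3, 0.5, -0.0]
opening: 0.0594
grip_force: 0.0
```

arm_command(
  plan=[
    [[0,0,0,0,0,0],[0,0,0,0,0,0],[0,0,0,0,0,0],[0,0,0,0,0,0],[0,0,0,0,0,0],[0,0,0,0,0,0],[0,0,0,0,0,0],[0,0,0,0,0,0]],
  ],
  gripper=1,
  force=80,
)

```text
t: 2.82
tool_pos: [0.5321, 0.277, 0.2664]
tool_rot: [2.334, 2.101, 0.004]
contact_force: [-0.3, -1.0, 5.4]
opening: 0.023
grip_force: 78.9
```

arm_command(
  plan=[
    [[0,0,-0.3,0,0,0],[0,0,-1,0,0,0],[0,0,-2.5,0,0,0],[0,0,-4,0,0,0],[0,0,-5.5,0,0,0],[0,0,-7.5,0,0,0],[0,0,-10,0,0,0],[0,0,-12.5,0,0,0],[0,0,-14,0,0,0],[0,0,-15,0,0,0],[0,0,-15,0,0,0],[0,0,-15,0,0,0]],
  ],
)

```text
t: 3.82
tool_pos: [0.5313, 0.2768, 0.4141]
tool_rot: [-2.335, -2.102, 0.001]
contact_force: [-0.1, 0.3, -2.1]
opening: 0.0234
grip_force: 78.9
```

```bash
python3 - <<'E'
from h import *
from scipy.spatial.transform import Rotation as R
o=get_obs(); print(o['t'],o['tool_pos'],o['opening'],o['grip_force'],o['contact_force']); M=R.from_rotvec(o['tool_rot']).as_matrix(); print(M.round(4))
im,P=cloud('scene'); 
# stop top estimate from the scene camera too
v,u=np.mgrid[0:480,0:640]
m=(abs(P[...,2]-.06)<.004)&(abs(P[...,0]-.495)<.15)&(abs(P[...,1]+.232)<.17)
p=P[m]; r=cv2.minAreaRect((p[:,:2]*1000).astype(np.float32)); print(len(p),r)
w=im[130:290,240:430]; cv2.imwrite('pics/s2.png',cv2.resize(w,None,fx=3.5,fy=3.5,interpolation=cv2.INTER_CUBIC))
for c in [(.495,-.232)]:
    d=np.array(c)-o['tool_pos'][:2]; print('shift tool cm',100*M.T@np.r_[d,0])
E
```

```text
3.8167 [0.53133413 0.27680096 0.41411188] 0.023369409061427038 78.93148899078369 [-0.11258613  0.25599059 -2.10209752]
[[ 1.047e-01  9.945e-01 -7.000e-04]
 [ 9.945e-01 -1.047e-01 -2.000e-04]
 [-3.000e-04 -6.000e-04 -1.000e+00]]
6473 ((495.0627136230469, -231.48623657226562), (250.61070251464844, 73.16805267333984), 75.18599700927734)
shift tool cm [-5.09808191e+01  1.71513726e+00  1.43528307e-02]
```

View pics/s2.png

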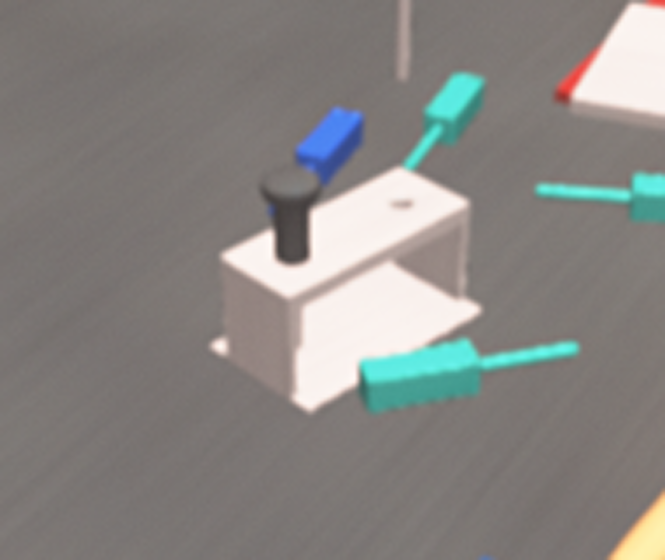

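The crop shows the key's rod hanging clear at (403,60), the empty hole at (402,203), and the chisel upright. The look-alikes lie on the bench. I'm going to the stop.

arm_command(
  plan=[
    [[-4,0.1,0,0,0,0.02],[-8,0.3,0,0,0,0.04],[-12,0.4,0,0,0,0.06],[-16,0.6,0,0,0,0.08],[-20,0.7,0,0,0,0.1],[-24,0.8,0,0,0,0.12],[-28,0.9,0,0,0,0.14],[-32,1.1,0,0,0,0.156],[-36,1.2,0,0,0,0.156],[-40,1.3,0,0,0,0.156],[-44,1.5,0,0,0,0.156],[-46,1.6,0,0,0,0.156]],
  ],
)

```text
t: 4.87
tool_pos: [0.4981, -0.1858, 0.4123]
tool_rot: [-2.493, -1.908, 0.004]
contact_force: [0.1, -0.3, -2.3]
opening: 0.0231
grip_force: 79.1
```

arm_command(
  plan=[
    [[-3,0.9,2,0,0,0],[-3,0.9,3.5,0,0,0],[-3,0.9,3.5,0,0,0],[-3,0.9,3.5,0,0,0]],
  ],
)

```text
t: 5.2
tool_pos: [0.4995, -0.2134, 0.3767]
tool_rot: [-2.488, -1.909, 0.003]
contact_force: [-0.6, 0.5, -1.8]
opening: 0.0232
grip_force: 79.0
```

```bash
cat > w.py <<'E'
from h import *
from scipy.spatial.transform import Rotation as R
import sys
o=get_obs(); M=R.from_rotvec(o['tool_rot']).as_matrix(); print(o['t'],o['tool_pos'],o['contact_force'])
d=np.r_[np.array((.495,-.2317))-o['tool_pos'][:2],.435-o['tool_pos'][2]]
print('yaw',np.degrees(np.arctan2(M[1,1],M[0,1])),'tilt',M[:,2],'shift cm',(100*M.T@d).round(2))
c=calibration('wrist'); im,D=get_image('wrist'); cv2.imwrite(sys.argv[1],im)
E
python3 w.py pics/w2.png
```

```text
5.2 [ 0.49949786 -0.21338941  0.37667525] [-0.61202147  0.53862604 -1.8215493 ]
yaw -14.98624014480114 tilt [-0.0050109   0.00343925 -0.99998153] shift cm [-1.87  0.01 -5.84]
```

View pics/w2.png

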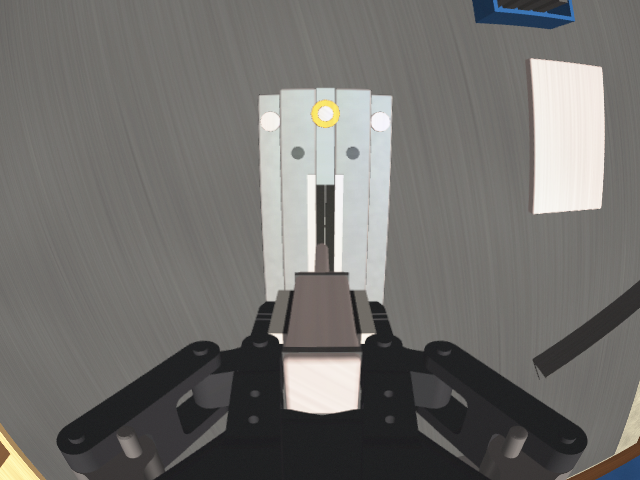

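The wrist view shows the rod at (322,250) and the slot's dark line at x≈326, with the bush at (325,113). That suggests a few mm of offset across the slot, so I'll quantify it.

```bash
python3 - <<'E'
from h import *
from scipy.spatial.transform import Rotation as R
im=cv2.imread('pics/w2.png'); c=calibration('wrist'); o=get_obs(); M=R.from_rotvec(o['tool_rot']).as_matrix()
def tool_at(u,v,z):
    dx,dy=u-c['cx'],v-c['cy']; r=np.hypot(dx,dy); th=r/c['fx']; s=np.sin(th)/r
    ray=c['pose'][:3,:3]@np.array([dx*s,-dy*s,-np.cos(th)]); p=c['pose'][:3,3]+ray*(z-c['pose'][2,3])/ray[2]
    return p.round(4),((p-o['tool_pos'])@M*1000).round(1)
g=im.max(2)
for v in (190,205,220,235): 
    x=np.where(g[v,312:340]<80)[0]+312; print(v,x.min(),x.max(),tool_at((x.min()+x.max())/2,v,.058))
print('bush',tool_at(325,113.5,.062))
for v in (150,): print('body edges',tool_at(281,v,.06),tool_at(371,v,.06))
print('rod: ', [ (v,[int(a) for a in im[v,312:334].max(1)]) for v in (248,258)])
for v in (248,258): print(tool_at(322,v,.13))
E
```

```text
190 317 333 (array([ 0.5079, -0.1891,  0.058 ]), array([ 24.9,   2.4, 320.4]))
205 317 333 (array([ 0.5048, -0.2009,  0.058 ]), array([ 12.7,   2.4, 320.4]))
220 317 333 (array([ 0.5016, -0.2129,  0.058 ]), array([3.000e-01, 2.400e+00, 3.204e+02]))
235 317 333 (array([ 0.4984, -0.2251,  0.058 ]), array([-12.3,   2.5, 320.4]))
bush (array([ 0.5232, -0.131 ,  0.062 ]), array([ 85. ,   2.2, 316.5]))
body edges (array([ 0.4833, -0.1493,  0.06  ]), array([ 57. , -31.7, 318.5])) (array([ 0.5505, -0.167 ,  0.06  ]), array([ 57.2,  37.8, 318.3]))
rod:  [(248, [246, 246, 246, 207, 118, 110, 113, 112, 111, 112, 112, 111, 114, 117, 125, 117, 89, 62, 61, 61, 59, 69]), (258, [246, 246, 235, 176, 108, 110, 113, 113, 113, 114, 112, 114, 114, 117, 124, 124, 101, 59, 60, 58, 61, 74])]
(array([ 0.4998, -0.211 ,  0.13  ]), array([  1.8,  -0. , 248.4]))
(array([ 0.4981, -0.2174,  0.13  ]), array([ -4.9,  -0. , 248.4]))
```

arm_command(
  plan=[
    [[0,0.2,0.5,0,0,0],[0,0.2,2,0,0,0],[0,0.2,4,0,0,0],[0,0.2,5.5,0,0,0],[0,0.2,6.5,0,0,0],[0,0.2,7.3,0,0,0],[0,0.2,8,0,0,0],[0,0.2,8,0,0,0],[0,0.2,8,0,0,0]],
  ],
)

```text
t: 6.0
tool_pos: [0.5023, -0.2141, 0.3001]
tool_rot: [2.491, 1.914, 0.0]
contact_force: [0.3, -0.8, -2.2]
opening: 0.0228
grip_force: 79.0
```

arm_command(
  plan=[
    [[0,0,0.3,0,0,0],[0,0,0.6,0,0,0],[0,0,0.8,0,0,0],[0,0,0.8,0,0,0]],
  ],
)

```text
t: 6.33
tool_pos: [0.502, -0.2141, 0.2914]
tool_rot: [-2.491, -1.913, 0.0]
contact_force: [-1.0, 1.0, -2.9]
opening: 0.0228
grip_force: 79.1
```

arm_command(
  plan=[
    [[0,0,0.2,0,0,0],[0,0,0.2,0,0,0],[0,0,0.2,0,0,0]],
  ],
)

```text
t: 6.58
tool_pos: [0.5021, -0.2142, 0.2896]
tool_rot: [-2.492, -1.913, 0.0]
contact_force: [-0.3, 0.2, -2.4]
opening: 0.0232
grip_force: 79.1
```

arm_command(
  plan=[
    [[0,0,0.1,0,0,0],[0,0,0.1,0,0,0],[0,0,0.1,0,0,0]],
  ],
)

```text
t: 6.83
tool_pos: [0.5021, -0.2141, 0.2886]
tool_rot: [-2.492, -1.913, 0.0]
contact_force: [-0.1, 0.0, -3.2]
opening: 0.0231
grip_force: 79.1
```

arm_command(
  plan=[
    [[0,0,0.1,0,0,0],[0,0,0.1,0,0,0],[0,0,0.1,0,0,0]],
  ],
)

```text
t: 7.08
tool_pos: [0.5021, -0.2141, 0.2876]
tool_rot: [-2.491, -1.913, 0.0]
contact_force: [-0.8, 0.3, -2.7]
opening: 0.0231
grip_force: 79.1
```

arm_command(
  plan=[
    [[0,0,0.1,0,0,0],[0,0,0.1,0,0,0],[0,0,0.1,0,0,0]],
  ],
)

```text
t: 7.33
tool_pos: [0.5021, -0.2141, 0.2866]
tool_rot: [-2.491, -1.913, 0.0]
contact_force: [-0.0, -0.0, -2.2]
opening: 0.0226
grip_force: 79.1
```

arm_command(
  plan=[
    [[0,0,0.1,0,0,0],[0,0,0.2,0,0,0],[0,0,0.2,0,0,0]],
  ],
)

```text
t: 7.58
tool_pos: [0.502, -0.2141, 0.2844]
tool_rot: [-2.491, -1.913, 0.0]
contact_force: [1.0, 0.8, -2.9]
opening: 0.0232
grip_force: 79.1
```

arm_command(
  plan=[
    [[0,0,0.1,0,0,0],[0,0,0.2,0,0,0],[0,0,0.2,0,0,0]],
  ],
)

```text
t: 7.83
tool_pos: [0.5022, -0.2142, 0.2833]
tool_rot: [2.491, 1.913, 0.0]
contact_force: [-1.8, 1.7, 1.4]
opening: 0.0231
grip_force: 79.9
```

arm_command(
  plan=[
    [[0,0,0.1,0,0,0],[0,0,0.2,0,0,0],[0,0,0.2,0,0,0]],
  ],
)

```text
t: 8.08
tool_pos: [0.5022, -0.2142, 0.2813]
tool_rot: [2.491, 1.913, 0.0]
contact_force: [-1.4, 0.9, 4.5]
opening: 0.023
grip_force: 80.0
```

It yields at about 7 N, so the first probe landed in the hole and on the plunger. Pushing it home.

arm_command(
  plan=[
    [[0,0,0.15,0,0,0],[0,0,0.3,0,0,0],[0,0,0.45,0,0,0],[0,0,0.6,0,0,0],[0,0,0.75,0,0,0],[0,0,0.85,0,0,0],[0,0,0.85,0,0,0]],
  ],
)

```text
t: 8.67
tool_pos: [0.5022, -0.2142, 0.2724]
tool_rot: [2.491, 1.913, 0.0]
contact_force: [-1.3, 0.5, 4.2]
opening: 0.023
grip_force: 80.0
```

arm_command(
  plan=[
    [[0,0,0.05,0,0,0],[0,0,0.1,0,0,0],[0,0,0.1,0,0,0]],
  ],
)

```text
t: 8.92
tool_pos: [0.5022, -0.2142, 0.2713]
tool_rot: [2.491, 1.913, 0.0]
contact_force: [-0.9, 1.0, 3.9]
opening: 0.0237
grip_force: 80.0
```

arm_command(
  plan=[
    [[0,0,0.05,0,0,0],[0,0,0.1,0,0,0],[0,0,0.1,0,0,0]],
  ],
)

```text
t: 9.17
tool_pos: [0.5023, -0.2143, 0.2711]
tool_rot: [2.491, 1.913, 0.0]
contact_force: [-2.5, 0.6, 8.1]
opening: 0.0233
grip_force: 80.6
```

arm_command(
  plan=[
    [[0,0,0.05,0,0,0],[0,0,0.05,0,0,0],[0,0,0.05,0,0,0]],
  ],
)

```text
t: 9.42
tool_pos: [0.5024, -0.2143, 0.271]
tool_rot: [2.491, 1.913, 0.0]
contact_force: [-3.1, 3.1, 9.1]
opening: 0.0231
grip_force: 80.9
```

```bash
python3 - <<'E'
from h import *
for n in ['side','scene']:
    im,P=cloud(n); m=np.hypot(P[...,0]-.522,P[...,1]+.131)<.012; z=P[...,2][m]; print(n,len(z),np.sort(z)[-8:].round(4),np.median(z))
print(get_obs()['contact_force'],get_obs()['tool_pos'])
E
```

```text
side 26 [0.0621 0.0623 0.0623 0.0624 0.0625 0.0627 0.0643 0.0652] 0.061069736503377936
scene 168 [0.0768 0.0768 0.0768 0.077  0.077  0.0772 0.0772 0.0773] 0.06390800780738021
[-2.76412387  1.79359258  9.81489931] [ 0.50238361 -0.21428893  0.27100465]
```

The pin now stands about 12 mm up, at z≈0.077, so the plunger is home. Withdrawing.

arm_command(
  plan=[
    [[0,0,-0.5,0,0,0],[0,0,-2,0,0,0],[0,0,-4,0,0,0],[0,0,-6,0,0,0],[0,0,-8,0,0,0],[0,0,-10.5,0,0,0],[0,0,-13,0,0,0],[0,0,-14.5,0,0,0],[0,0,-14.5,0,0,0],[0,0,-14.5,0,0,0]],
  ],
)

```text
t: 10.35
tool_pos: [0.5021, -0.2142, 0.4142]
tool_rot: [2.491, 1.913, 0.0]
contact_force: [-0.7, -0.0, -2.7]
opening: 0.0232
grip_force: 79.2
```

```bash
cat > g.py <<'E'
from h import *
from scipy.spatial.transform import Rotation as R
o=get_obs(); M=R.from_rotvec(o['tool_rot']).as_matrix()
print(o['t'],o['tool_pos'],'yaw',np.degrees(np.arctan2(M[1,1],M[0,1])),'z',M[:,2].round(4),o['contact_force'].round(1))
print('cm',(100*M.T@(np.array([.5317,.2768,.4141])-o['tool_pos'])).round(2))
E
python3 g.py
```

```text
10.35 [ 0.50210057 -0.21415101  0.41418404] yaw -14.95658622819008 z [ 6.e-04 -3.e-04 -1.e+00] [-0.7 -0.  -2.7]
cm [48.2  -9.81 -0.  ]
```

arm_command(
  plan=[
    [[4,-0.8,0,0,0,-0.02],[8,-1.6,0,0,0,-0.04],[12,-2.4,0,0,0,-0.06],[16,-3.3,0,0,0,-0.08],[20,-4.1,0,0,0,-0.1],[24,-4.9,0,0,0,-0.12],[28,-5.7,0,0,0,-0.14],[32,-6.5,0,0,0,-0.156],[36,-7.3,0,0,0,-0.156],[40,-8.1,0,0,0,-0.156],[43,-8.8,0,0,0,-0.156],[45,-9.2,0,0,0,-0.156]],
  ],
)

```text
t: 11.35
tool_pos: [0.5283, 0.2473, 0.4109]
tool_rot: [-2.33, -2.103, 0.006]
contact_force: [-0.3, -0.2, -2.5]
opening: 0.023
grip_force: 79.0
```

arm_command(
  plan=[
    [[3,-0.3,0,0,0,0],[3,-0.3,0,0,0,0],[3,-0.3,0,0,0,0],[3,-0.3,0,0,0,0]],
  ],
)

```text
t: 11.68
tool_pos: [0.5292, 0.2742, 0.4121]
tool_rot: [-2.334, -2.101, 0.006]
contact_force: [-0.4, -1.2, -3.1]
opening: 0.023
grip_force: 79.0
```

```bash
python3 g.py
```

```text
11.6833 [0.52919241 0.27420617 0.4120622 ] yaw -6.001407252681837 z [-0.0035 -0.0018 -1.    ] [-0.4 -1.2 -3.1]
cm [ 0.28  0.22 -0.21]
```

arm_command(
  plan=[
    [[0.25,0.2,0,0,0,0],[0.25,0.2,0,0,0,0],[0.25,0.2,0,0,0,0],[0.25,0.2,0,0,0,0],[0.25,0.2,0,0,0,0]],
  ],
)

```text
t: 12.1
tool_pos: [0.5319, 0.2763, 0.4149]
tool_rot: [2.336, 2.101, 0.0]
contact_force: [0.2, -0.6, -2.5]
opening: 0.0233
grip_force: 79.0
```

```bash
python3 g.py
```

```text
12.1 [0.53186602 0.27631199 0.41485853] yaw -6.057131142690548 z [ 3.e-04  0.e+00 -1.e+00] [ 0.2 -0.6 -2.5]
cm [ 0.05 -0.02  0.08]
```

Good. Descending with the tip to just inside the plate (TCP about 0.315), then onward.

arm_command(
  plan=[
    [[0.05,0,2,0,0,0],[0.05,0,4,0,0,0],[0.05,0,6,0,0,0],[0.05,0,7.5,0,0,0],[0.05,0,8.2,0,0,0],[0.05,0,8.7,0,0,0],[0.05,0,9.2,0,0,0],[0.05,0,9.2,0,0,0]],
  ],
)

```text
t: 12.77
tool_pos: [0.5319, 0.2772, 0.3226]
tool_rot: [-2.335, -2.102, 0.0]
contact_force: [0.2, 0.1, -2.5]
opening: 0.023
grip_force: 79.1
```

```bash
python3 g.py; python3 -c "
from h import *
im,_=get_image('scene'); cv2.imwrite('pics/s3.png',cv2.resize(im[130:290,240:430],None,fx=3.5,fy=3.5,interpolation=cv2.INTER_CUBIC))"
```

```text
12.7667 [0.53186875 0.27723887 0.32257301] yaw -6.0204114174999335 z [-1.e-04 -0.e+00 -1.e+00] [ 0.2  0.1 -2.5]
cm [-0.05 -0.01 -9.15]
```

View pics/s3.png

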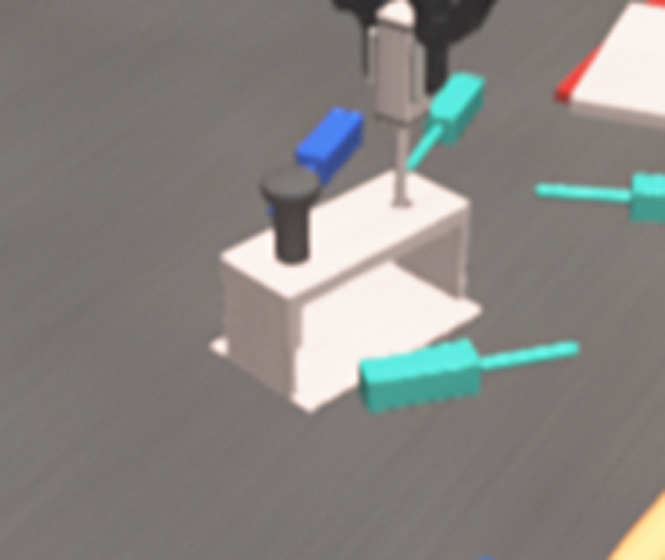

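The rod is entering the hole at crop (402,200). Lowering to the seat.

arm_command(
  plan=[
    [[0,0,1,0,0,0],[0,0,2,0,0,0],[0,0,3,0,0,0],[0,0,4,0,0,0],[0,0,4.8,0,0,0],[0,0,5.3,0,0,0],[0,0,5.4,0,0,0],[0,0,5.4,0,0,0]],
  ],
)

```text
t: 13.48
tool_pos: [0.5317, 0.2772, 0.268]
tool_rot: [-2.335, -2.102, 0.002]
contact_force: [0.0, -0.1, -2.1]
opening: 0.0233
grip_force: 79.1
```

arm_command(
  plan=[
    [[0,0,0.1,0,0,0],[0,0,0.1,0,0,0],[0,0,0.1,0,0,0]],
  ],
)

```text
t: 13.73
tool_pos: [0.532, 0.2774, 0.2684]
tool_rot: [2.335, 2.102, 0.002]
contact_force: [-0.2, -0.0, -2.4]
opening: 0.0235
grip_force: 79.1
```

arm_command(
  plan=[
    [[0,0,0.1,0,0,0],[0,0,0.1,0,0,0],[0,0,0.1,0,0,0]],
  ],
)

```text
t: 13.98
tool_pos: [0.5318, 0.2773, 0.2668]
tool_rot: [2.335, 2.102, 0.0]
contact_force: [0.9, -0.2, -2.3]
opening: 0.0233
grip_force: 79.1
```

arm_command(
  plan=[
    [[0,0,0.05,0,0,0],[0,0,0.1,0,0,0],[0,0,0.1,0,0,0]],
  ],
)

```text
t: 14.23
tool_pos: [0.5319, 0.2773, 0.2664]
tool_rot: [2.335, 2.102, 0.0]
contact_force: [-1.7, -0.5, 2.3]
opening: 0.0232
grip_force: 79.7
```

Seated: the force reversed at the same height as the grasp. Releasing, then retreating.

arm_command(
  plan=[
    [[0,0,0,0,0,0],[0,0,0,0,0,0],[0,0,0,0,0,0],[0,0,0,0,0,0],[0,0,0,0,0,0],[0,0,0,0,0,0],[0,0,0,0,0,0],[0,0,0,0,0,0]],
  ],
  gripper=-0.4,
)

```text
t: 14.9
tool_pos: [0.5318, 0.2773, 0.2657]
tool_rot: [-2.335, -2.102, -0.0]
contact_force: [0.2, 0.7, -0.8]
opening: 0.0599
grip_force: 0.0
```

arm_command(
  plan=[
    [[0,0,-0.5,0,0,0],[0,0,-1.5,0,0,0],[0,0,-3,0,0,0],[0,0,-5,0,0,0],[0,0,-7,0,0,0],[0,0,-9,0,0,0],[0,0,-11,0,0,0],[0,0,-13,0,0,0],[0,0,-15,0,0,0],[0,0,-15,0,0,0],[0,0,-15,0,0,0]],
  ],
)

```text
t: 15.82
tool_pos: [0.532, 0.2774, 0.4183]
tool_rot: [2.334, 2.101, 0.006]
contact_force: [-0.3, -0.4, -0.7]
opening: 0.0597
grip_force: 0.0
```

```bash
python3 - <<'E'
from h import *
im,P=cloud('side'); I0=np.load('pics/side0.npy')
cv2.imwrite('pics/end.png',im)
for Q in (I0,P):
    z=Q[...,2]; m=(np.hypot(Q[...,0]-.532,Q[...,1]-.2755)<.03)&(abs(z-.145)<.004); print(m.sum(),Q[m].mean(0).round(4))
    m=(np.hypot(Q[...,0]-.507,Q[...,1]-.187)<.03)&(z>.122); print(m.sum(),Q[m].mean(0).round(4))
im,P=cloud('scene'); m=np.hypot(P[...,0]-.522,P[...,1]+.131)<.012; print(np.nanmax(P[...,2][m]))
print(get_obs()['contact_force'])
E
```

```text
106 [0.5315 0.2731 0.1445]
191 [0.506  0.1843 0.1283]
108 [0.531  0.2729 0.1444]
236 [0.5032 0.1875 0.1943]
0.07898745534044005
[-0.13107401 -0.01603272 -0.07863799]
```

View pics/end.png

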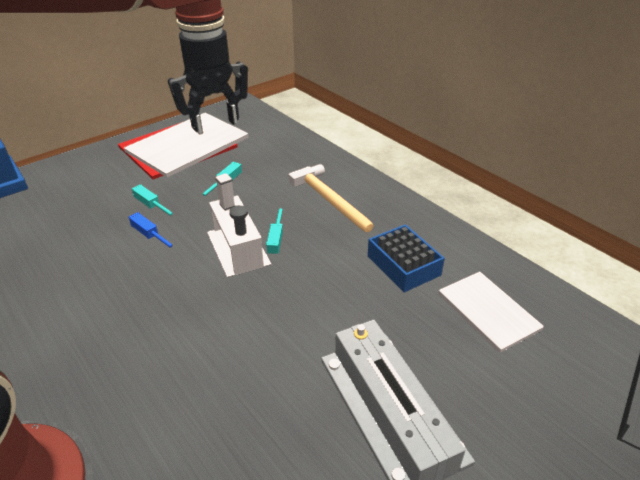

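The final view shows the key upright in its own hole at (226,192), within about 1 mm of its start. The pin is up at (361,330), the bystanders are unmoved and the gripper is clear. Handing in.

```bash
python3 -c "
from station import *
print(finish_job())"
```

```text
the job is handed in; nothing more can be done
None
```

The plunger is fully home with the tell-tale pin up about 12 mm, the key is back upright in its own hole within about 1 mm of its start, the bystanders look undisturbed, and the job was handed in at about 16 s; no verdict was returned.

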